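# Close up the coffee sample caddy

## Task

Pack up the coffee samples: stand the two loose bean tubes upright in the two empty slots of the wooden caddy (one in each, either way), then set the blue hood gently on top so that its rim sits flat on the caddy's rim with the sides flush all round. Do not drop the hood onto the caddy or knock any glass tube over, leave the tube that is already in the caddy in its slot, and leave the other things on the table where they are.

Things in the scene. Friction and masses are not known exactly. Their poses are not given: they have to be found in the camera images.
- caddy: wooden caddy fixed to the table, a block 144 mm long (its x axis), 58 mm wide (its y axis) and 70 mm high, with three square slots, open at the top, in a row along its length. Outer walls 10 mm, walls between slots 5 mm. May stand at any yaw. Origin: centre of its underside; z up.
- caddy_rim (a point): centre of the caddy's top rim plane, 70 mm above its underside; axes as the caddy's.
- slot0 (a point): centre of the floor of the caddy's slot 0 (at the -x end, 43 mm from the middle; one tube stands here already); the slot is 38 mm square and 62 mm deep, its floor 8 mm above the table; axes as the caddy's.
- slot1 (a point): centre of the floor of the caddy's slot 1 (the middle one); the slot is 38 mm square and 62 mm deep, its floor 8 mm above the table; axes as the caddy's.
- slot2 (a point): centre of the floor of the caddy's slot 2 (at the +x end, 43 mm from the middle); the slot is 38 mm square and 62 mm deep, its floor 8 mm above the table; axes as the caddy's.
- hood: blue cover, a box open at the bottom, outline as the caddy: 144 mm long (x), 58 wide (y), 84 high without handle, walls 4 mm, no lip, about 250 g. In the middle of its top a light wooden bar handle 64 mm long (x), 16 wide (y), 24 high (top 108 mm above the rim). Stands rim down on the table at any yaw; fits either way round. Origin: centre of its lower rim plane; z up.
- tube_light: sealed sample tube full of light brown coffee beans, black screw cap: a plain cylinder 30 mm in diameter and 130 mm tall (the cap is the top 23 mm, same diameter), flat base, about 70 g, standing upright. Origin: centre of its base; z up along the tube.
- tube_medium: sealed sample tube full of medium brown coffee beans, black screw cap: a plain cylinder 30 mm in diameter and 130 mm tall (the cap is the top 23 mm, same diameter), flat base, about 70 g, standing upright. Origin: centre of its base; z up along the tube.
- tube_dark: sealed sample tube full of very dark coffee beans, black screw cap: a plain cylinder 30 mm in diameter and 130 mm tall (the cap is the top 23 mm, same diameter), flat base, about 70 g, standing upright. Origin: centre of its base; z up along the tube. This one starts in the caddy, in slot 0 at the -x end.
- cup: bystander: white ceramic cup, 72 mm across, 75 mm high. Origin: centre of its base.
- jar: bystander: amber jar with a white cap, 60 mm across, 100 mm high. Origin: centre of its base.
- canister: bystander: white canister with a steel lid, 96 mm across, 130 mm high. Origin: centre of its base.
- bottle_green: bystander: green glass bottle, black cap, 52 mm across, 165 mm high. Origin: centre of its base.
- bottle_brown: bystander: brown glass bottle, brass cap, 52 mm across, 165 mm high. Origin: centre of its base.
- pitcher: bystander: steel milk pitcher with a handle at its +y side, 80 mm across, 95 mm high, beyond the caddy. Origin: centre of its base.
- spoon: bystander: steel spoon, 160 mm long, lying flat near the robot. Origin: underside of its middle; x along it.
Things that resemble listed ones, but are neither listed nor needed, are in the scene too. Leave any orange look-alike of the hood alone.

How it is judged:
On the way:
1. a tube stands upright on the floor of each of the three slots, the hood still off the caddy (((horizontal distance between tube_light and slot0 below 0.008 m and z of tube_light in the frame of slot0 below 0.006 m and angle between tube_light's own z axis and vertical below 0.1 rad) or (horizontal distance between tube_medium and slot0 below 0.008 m and z of tube_medium in the frame of slot0 below 0.006 m and angle between tube_medium's own z axis and vertical below 0.1 rad) or (horizontal distance between tube_dark and slot0 below 0.008 m and z of tube_dark in the frame of slot0 below 0.006 m and angle between tube_dark's own z axis and vertical below 0.1 rad)) and ((horizontal distance between tube_light and slot1 below 0.008 m and z of tube_light in the frame of slot1 below 0.006 m and angle between tube_light's own z axis and vertical below 0.1 rad) or (horizontal distance between tube_medium and slot1 below 0.008 m and z of tube_medium in the frame of slot1 below 0.006 m and angle between tube_medium's own z axis and vertical below 0.1 rad) or (horizontal distance between tube_dark and slot1 below 0.008 m and z of tube_dark in the frame of slot1 below 0.006 m and angle between tube_dark's own z axis and vertical below 0.1 rad)) and ((horizontal distance between tube_light and slot2 below 0.008 m and z of tube_light in the frame of slot2 below 0.006 m and angle between tube_light's own z axis and vertical below 0.1 rad) or (horizontal distance between tube_medium and slot2 below 0.008 m and z of tube_medium in the frame of slot2 below 0.006 m and angle between tube_medium's own z axis and vertical below 0.1 rad) or (horizontal distance between tube_dark and slot2 below 0.008 m and z of tube_dark in the frame of slot2 below 0.006 m and angle between tube_dark's own z axis and vertical below 0.1 rad)) and distance between hood and caddy_rim above 0.05 m), for 0.2 s.
At the end, for the whole second after the job is handed in: A tube stands upright (within 0.1 rad) on the floor of each of the three slots, and the hood rests still on the caddy's rim: height within 3 mm, centre within 4 mm horizontally, long axes within 0.05 rad (either way round), tilt under 0.03 rad (((horizontal distance between tube_light and slot0 below 0.008 m and z of tube_light in the frame of slot0 below 0.006 m and angle between tube_light's own z axis and vertical below 0.1 rad) or (horizontal distance between tube_medium and slot0 below 0.008 m and z of tube_medium in the frame of slot0 below 0.006 m and angle between tube_medium's own z axis and vertical below 0.1 rad) or (horizontal distance between tube_dark and slot0 below 0.008 m and z of tube_dark in the frame of slot0 below 0.006 m and angle between tube_dark's own z axis and vertical below 0.1 rad)) and ((horizontal distance between tube_light and slot1 below 0.008 m and z of tube_light in the frame of slot1 below 0.006 m and angle between tube_light's own z axis and vertical below 0.1 rad) or (horizontal distance between tube_medium and slot1 below 0.008 m and z of tube_medium in the frame of slot1 below 0.006 m and angle between tube_medium's own z axis and vertical below 0.1 rad) or (horizontal distance between tube_dark and slot1 below 0.008 m and z of tube_dark in the frame of slot1 below 0.006 m and angle between tube_dark's own z axis and vertical below 0.1 rad)) and ((horizontal distance between tube_light and slot2 below 0.008 m and z of tube_light in the frame of slot2 below 0.006 m and angle between tube_light's own z axis and vertical below 0.1 rad) or (horizontal distance between tube_medium and slot2 below 0.008 m and z of tube_medium in the frame of slot2 below 0.006 m and angle between tube_medium's own z axis and vertical below 0.1 rad) or (horizontal distance between tube_dark and slot2 below 0.008 m and z of tube_dark in the frame of slot2 below 0.006 m and angle between tube_dark's own z axis and vertical below 0.1 rad)) and horizontal distance between hood and caddy_rim below 0.004 m and z of hood in the frame of caddy_rim between -0.003 and 0.003 m and angle between the x axis of hood and the x axis of caddy, either way round below 0.05 rad and angle between hood's own z axis and vertical below 0.03 rad and linear speed of hood below 0.01 m/s); the robot touches nothing.
It fails at once if a bystander is shifted more than 20 mm (distance of any of cup, jar, canister, bottle_green, bottle_brown, pitcher, spoon from where it was at the start of the episode above 0.02 m).
It fails at once if a tube is tipped over (more than 0.8 rad) (angle between any of tube_light, tube_medium, tube_dark's own z axis and vertical above 0.8 rad).
It fails at once if the tube that was already in the caddy is taken out (z of tube_dark in the frame of slot0 above 0.06 m).
It fails at once if the hood is dropped or slammed on the caddy (over 0.3 m/s within 12 mm above its rim) (horizontal distance between hood and caddy_rim below 0.05 m and z of hood in the frame of caddy_rim between -0.01 and 0.012 m and linear speed of hood above 0.3 m/s).
It also fails if it takes over 72 s, if anything falls off the work surface, if the arm or the gripper's body presses on something with over 40 N, if the wrist force passes 120 N, or if a joint passes its speed limit or range.

## Robot

A 6-joint arm with a two-finger parallel gripper is mounted at the origin on the work surface. World frame = base frame: x ahead of the robot, y to its left, z up, the work surface at z = 0. Lengths are in m, angles in rad, forces in N, time in s.
With the tool pointing down it reaches from about 0.425 to 0.95 m from the base axis. Payload 3.5 kg.
Tool frame: the origin (TCP) lies midway between the tips of the shut fingers; the grasp point (between the pads) lies ctrl.grasp_offset behind it (ctrl.grasp_offset is the distance from the TCP to the grasp point, in m); x points along the fingers, y is the direction in which the jaws open and shut, and the axes are right-handed (so a half turn about x gives the same grasp; the last joint's range is limited). The gripper opens to 85 mm and grips with 20 to 120 N. Pads are 22 mm wide; open, the fingers measure 114 mm over their backs; the gripper's body (76 mm by 85 mm) begins 54 mm behind the grasp point. The pads swing forward as they close: fully open they stand 13 mm farther back than shut.
Start: joints at [0.967, 0.286, 1.577, -0, 1.279, -0.15], TCP at [0.296, 0.607, 0.231] pointing down, gripper open.
Joint ranges: [-2.77, 2.77], [-0.9, 2.22], [0.21, 2.48], [-1.53, 4.67], [0.24, 2.81], [-2.84, 2.84]. Speed limits (rad/s): [2.79, 2.79, 3.14, 3.14, 3.14, 3.14].

## Interface

Orientations are given as a unit quaternion [x, y, z, w].
In Python, from plant import readout, read_camera, sign_off, ctrl gives the robot as it stands.
- The arm moves only by the tool drive_tool, never from a script. Its argument "steps" is a list of rows, each a list of 5 numbers: the shift along the tool's x, y, z in cm, then the turn about the tool's x in degrees, then the opening, from 0 (shut) to 1 (fully open). A call has 1 to 10 rows; each row shifts and turns the commanded pose from where the row before left it, along the tool's axes as they then stand; what a row does not reach is not made up. A row lasts 1/10 s, in which the tool goes at most 50 mm and 8.59 degrees, less where a joint would pass 70% of its speed; a pose out of reach is approached as far as the arm can. A call is refused whole if a number of a shift passes 5 or a number of a turn 8.59, either way. A call with a gripper value outside its range is refused whole. The fingers move at their own pace and stop on an object; "force" is the grip in N (left out, the last holds). Time passes only in rows, so rows that do not move let the fingers close. It gives the time, the measured TCP pose, the force and the opening at its end, in the units of the state.
- readout.get_state(): the state, without advancing time (a new reading comes with each control period).
- read_camera(name): name is "side" or "top"; returns a dict with "frame" (400x640x3 uint8, red, green, blue), "vertical_fov" (degrees; the focal length in pixels is half the picture's height over the tangent of half this angle, whatever the lens; pixels are square), "cx", "cy" (the principal point, pixels), "k1" (the pictures are not rectified: a ray, as slopes to the right and down, at radius r is drawn at 1 + k1 r^2 times it, then the intrinsics apply), "eye" and "orientation" of the camera in the world. Camera axes: x right, y up, looking along -z (the intrinsics and any distortion apply to the point x, -y, -z); pixel columns grow to the right and rows downward; lengths in m; the calibration is good to about 2 mm. A picture is of the moment at which its call begins. There is no depth.
- sign_off(): hands the job in, once; it reports no verdict.
The state is a dict: "time": time; "qpos": joint angles; "dq": joint speeds; "joint_efforts": joint torques, N m; "eef_pos": TCP position; "tcp_rot": TCP orientation; "contact_force": force on the tool from outside, world axes, zero at the start; "wrist_torque": the same for the moment, N m; "opening": opening from 0.0 (shut) to 1.0 (fully open).
Only numpy, scipy, OpenCV 4.12 (cv2) and the standard library are available. Lean on these libraries where they do the work, as an engineer would, in place of code of your own. Each camera call takes 0.05 s, during which the arm holds its last target. There are 200 camera calls.

## Working session

There is one attempt and no reset: what is moved stays moved. The work goes in short steps, Python scripts to look and compute and a tool call to move; the robot and the scene stay as the last step left them, time stands still between calls to the robot, and variables do not carry over. Pictures are saved under pics/ and viewed, about 8 in all and at most 12, crops included, and the job is handed in when it is done.

Besides the shell and the picture viewer there is one more tool, called after ">>>" as name(argument=value, ...), one argument or row to a line, values as JSON. drive_tool: Moves the arm, as the interface text tells. Its arguments: {"type":"object","properties":{"steps":{"type":"array","items":{"type":"array","items":{"type":"number"}}},"force":{"type":"number"}},"required":["steps"]}

```bash
mkdir -p pics; ls; cat > h.py <<'E'
import numpy as np, cv2
from scipy.spatial.transform import Rotation as R
from plant import readout, read_camera, sign_off, ctrl
def cam(n):
    c=read_camera(n); c['f']=200/np.tan(np.radians(c['vertical_fov'])/2); return c
def K(c): return np.array([[c['f'],0,c['cx']],[0,c['f'],c['cy']],[0,0,1.]])
def pix2w(c,uv,z):
    uv=np.array(uv,float).reshape(-1,1,2)
    p=cv2.undistortPoints(uv,K(c),np.array([c['k1'],0,0,0.])).reshape(-1,2)
    d=R.from_quat(c['orientation']).apply(np.c_[p[:,0],-p[:,1],-np.ones(len(p))])
    e=np.array(c['eye']); return e+d*((z-e[2])/d[:,2])[:,None]
def w2pix(c,P):
    q=R.from_quat(c['orientation']).inv().apply(np.atleast_2d(P)-np.array(c['eye']))
    q=q*[1,-1,-1]
    return cv2.projectPoints(q,np.zeros(3),np.zeros(3),K(c),np.array([c['k1'],0,0,0.]))[0].reshape(-1,2)
def save(c,name,crop=None,s=1):
    im=c['frame'][...,::-1]
    if crop: x0,y0,x1,y1=crop; im=im[y0:y1,x0:x1]
    cv2.imwrite('pics/'+name,cv2.resize(im,None,fx=s,fy=s,interpolation=cv2.INTER_CUBIC))
E
python3 - <<'E'
from h import *
for n in('top','side'):
    c=cam(n); save(c,n+'0.png'); np.save(n+'0.npy',c,allow_pickle=True); print({k:v for k,v in c.items() if k!='frame'})
print(readout.get_state(),ctrl.grasp_offset)
E
```

```text
pics
{'vertical_fov': 49.29733175191581, 'cx': 326.20353660560704, 'cy': 197.72529467085096, 'k1': -0.0828509446112576, 'eye': array([0.40674707, 0.00822129, 1.20080355]), 'orientation': array([-0.04486755,  0.05912192,  0.70957309, -0.70071216]), 'f': np.float64(435.859401981876)}
{'vertical_fov': 55.66238193689099, 'cx': 322.09576432995124, 'cy': 198.2834331620633, 'k1': -0.07878279601781052, 'eye': array([0.30308601, 0.55892676, 0.64022269]), 'orientation': array([-0.09618988,  0.39647655,  0.89210389, -0.19417647]), 'f': np.float64(378.8337240997214)}
{'time': 0.1, 'qpos': array([ 9.67011386e-01,  2.87138043e-01,  1.57802512e+00, -1.05831094e-05,
        1.27859635e+00, -1.50014994e-01]), 'dq': array([ 0.00048674, -0.00202113, -0.0026057 ,  0.00064129,  0.00072558,
        0.00069444]), 'joint_efforts': array([ 8.02229933e-04, -4.07298732e+01, -2.93697792e+01, -1.13988488e-04,
        3.45434601e-03,  2.14194188e-06]), 'eef_pos': array([0.29553659, 0.60620619, 0.23004781]), 'tcp_rot': array([ 0.15834423,  0.68926339, -0.15977152,  0.68870614]), 'contact_force': array([0.09794494, 0.21360795, 0.89858439]), 'wrist_torque': array([-0.00199696, -0.02868037,  0.01461146]), 'opening': 0.9973388681948689} 0.0187
```

View pics/top0.png

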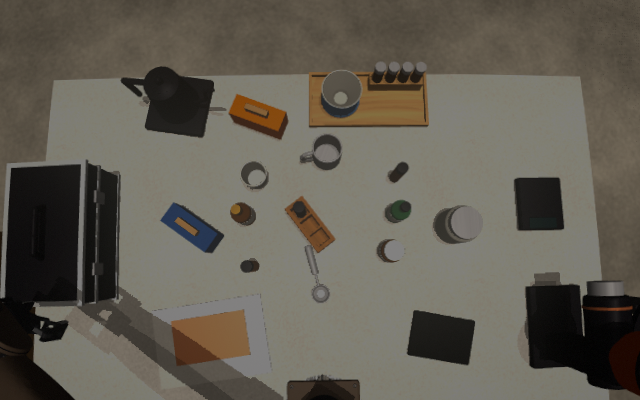

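View pics/side0.png

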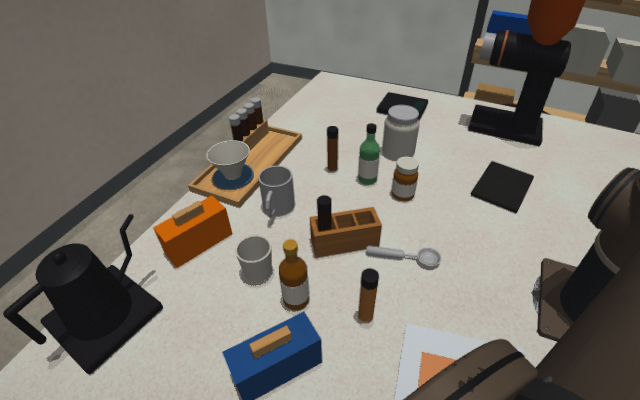

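Both views are clear. Candidates:
- **Tubes:** top (400,172) and (250,266) stand loose. The four small tubes in the tray rack at (380–420,72) are look-alikes, and the dark tube at (298,208) is already in the caddy.
- **Hood:** blue at (192,227). The orange one at (258,116) is a look-alike.
- **Brown bottle:** (241,213), not a tube.

Next is a close crop to check the choice.

```bash
python3 - <<'E'
from h import *
c=np.load('top0.npy',allow_pickle=True).item()
im=cv2.convertScaleAbs(c['frame'][...,::-1],alpha=1.8)
a=cv2.resize(im[180:280,155:345],None,fx=4,fy=4,interpolation=cv2.INTER_CUBIC)
b=cv2.resize(im[150:190,360:460],None,fx=4,fy=4,interpolation=cv2.INTER_CUBIC)
o=np.zeros((570,760,3),np.uint8); o[:400]=a; o[405:565,:400]=b
cv2.imwrite('pics/crop1.png',o)
E
```

```text
(no output)
```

View pics/crop1.png

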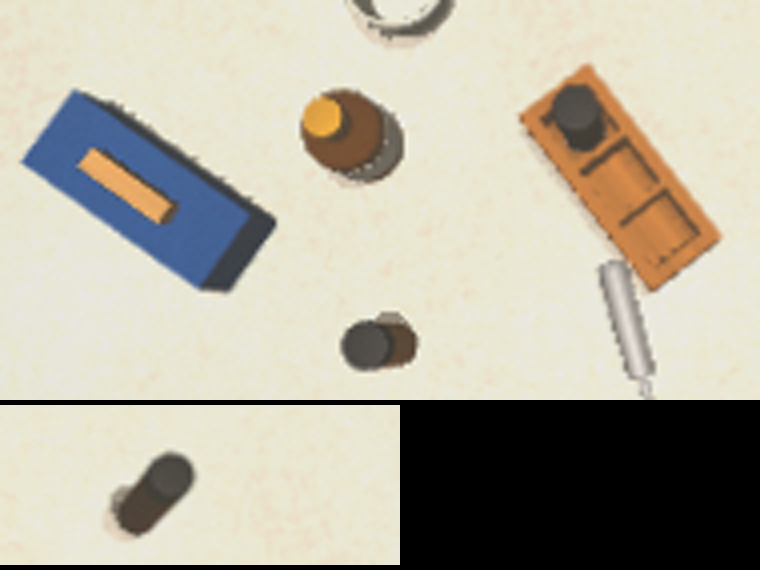

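```bash
python3 - <<'E'
from h import *
c=np.load('top0.npy',allow_pickle=True).item(); s=np.load('side0.npy',allow_pickle=True).item()
P=lambda l:np.array(l)/4-.375+[155,180]
cad=pix2w(c,P([(587,64),(519,117),(654,292),(721,238)]),.07)
hd=pix2w(c,P([(75,90),(22,161),(200,289),(252,215)]),.084)
hh=pix2w(c,P([(92,147),(78,165),(163,223),(177,206)]),.108)
for n,q in(('cad',cad),('hood',hd),('handle',hh)):
    l=(q[2]+q[3]-q[0]-q[1])/2; w=(q[0]+q[3]-q[1]-q[2])/2
    print(n,q.mean(0).round(4),'len',np.linalg.norm(l).round(4),'w',np.linalg.norm(w).round(4),'yaw',np.degrees(np.arctan2(l[1],l[0])).round(2),np.degrees(np.arctan2(w[1],w[0])).round(2))
t1=pix2w(c,P([(366,345)]),.13); t2=pix2w(c,[[360+42.5-.4,150+17.5-.4]],.13)
td=pix2w(c,P([(577,107)]),.138)
print(t1,t2,td)
# other view check
print('side px caddy',w2pix(s,cad).round(1),'hood',w2pix(s,hd).round(1),'t',w2pix(s,np.r_[t1,t2]).round(1))
im=cv2.resize(s['frame'][...,::-1],None,fx=3,fy=3,interpolation=cv2.INTER_CUBIC)
im=cv2.convertScaleAbs(im,alpha=1.5)
for q,h in((cad,0.07),(hd,.084),(hh,.024)):
    for z in(0,h):
        cv2.polylines(im,[np.int32((w2pix(s,q-[0,0,z])+.5)*3)],True,(0,255,0),1)
for t in(t1,t2):
  for z in(0,.13):
    a=np.linspace(0,6.28,24); cv2.polylines(im,[np.int32((w2pix(s,np.c_[t[0,0]+.015*np.cos(a),t[0,1]+.015*np.sin(a),a*0+z])+.5)*3)],True,(0,255,0),1)
o=np.zeros((600,800,3),np.uint8)
o[:270,:300]=im[540:810,900:1200]; o[:330,310:520]=im[780:1110,1050:1260] if 0 else im[780:1110,1050:1260]
o[300:600,0:300]=im[920:1200,650:970][:300,:300] if 0 else np.vstack([im[930:1200,665:965],np.zeros((30,300,3),np.uint8)])
o[:180,540:690]=im[360:540,930:1080]
cv2.imwrite('pics/ov.png',o)
E
```

```text
cad [0.5059 0.0283 0.07  ] len 0.1437 w 0.056 yaw -143.03 -52.13
hood [0.5008 0.3391 0.084 ] len 0.1439 w 0.0569 yaw -125.03 -35.25
handle [0.5008 0.3379 0.108 ] len 0.0667 w 0.0139 yaw -124.11 -38.06
[[0.40010305 0.18248639 0.13      ]] [[ 0.64147539 -0.20740746  0.13      ]] [[0.54348416 0.05306179 0.138     ]]
side px caddy [[310.  216.3]
 [315.5 235.2]
 [382.7 223.7]
 [374.2 206.1]] hood [[223.5 350.3]
 [236.2 382.4]
 [322.3 336.8]
 [305.  309.6]] t [[370.6 273.3]
 [332.4 128.1]]
```

View pics/ov.png

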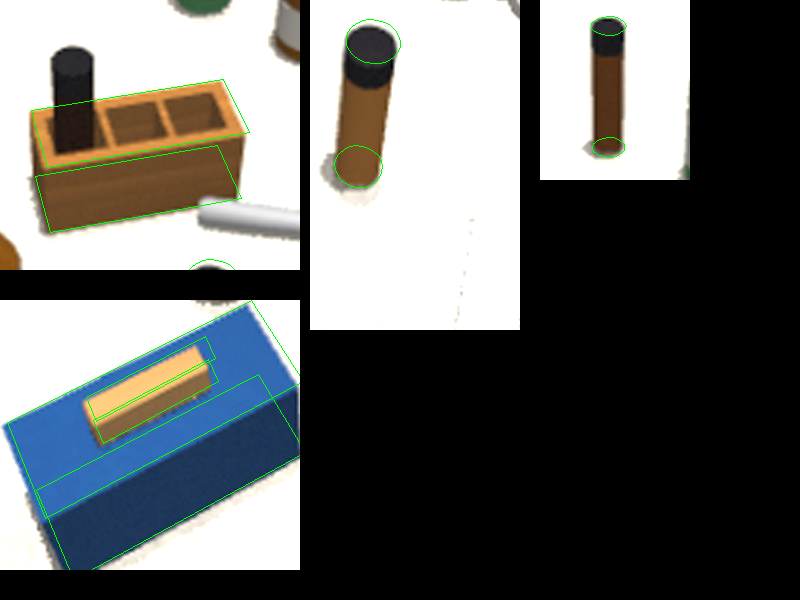

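The overlay from the top-view fit lands within about 1–2 mm in the side view, so the estimates are consistent. I'll plan the moves for the near tube first.

```bash
cat >> h.py <<'E'
def plan(x,y,z,yaw=None):
    s=readout.get_state(); r=R.from_quat(s['tcp_rot']); m=r.as_matrix()
    cur=np.degrees(np.arctan2(m[1,1],m[0,1])); p=np.array(s['eef_pos'])
    t=0
    if yaw is not None:
        t=-((yaw-cur+90)%180-90)   # turn about tool x (down)
    r2=r*R.from_euler('x',t,degrees=True)
    d=r2.inv().apply(np.array([x,y,z])-p)*100
    print('t',round(s['time'],2),'pos',p.round(4),'xaxis',m[:,0].round(4),'jaw',round(cur,2),'q6',round(s['qpos'][5],2),'open',round(s['opening'],3),'F',np.round(s['contact_force'],1))
    print('-> turn',round(t,2),'then shift cm',d.round(2))
E
python3 - <<'E'
from h import *
plan(.4,.1825,.20,-52.7)
c=np.load('top0.npy',allow_pickle=True).item()
print(pix2w(c,[[393,213],[245,213],[254,180],[390,252]],0.0).round(3))
E
```

```text
t 0.1 pos [0.2955 0.6062 0.23  ] xaxis [-0.0012 -0.0018 -1.    ] jaw 64.0 q6 -0.15 open 0.997 F [0.1 0.2 0.9]
-> turn -63.3 then shift cm [  3.07 -40.03 -17.36]
[[ 0.54  -0.203  0.   ]
 [ 0.544  0.208  0.   ]
 [ 0.637  0.184  0.   ]
 [ 0.432 -0.191  0.   ]]
```

>>> drive_tool(
  steps=[
    [0,0,0,-8,1],
    [0,0,0,-8,1],
    [0,0,0,-8,1],
    [0,0,0,-8,1],
    [0,0,0,-8,1],
    [0,0,0,-8,1],
    [0,0,0,-8,1],
    [0,0,0,-7.3,1],
  ],
  force=40,
)

```text
time: 0.9
eef_pos: [0.2957, 0.6063, 0.2305]
tcp_rot: [-0.228, 0.67, 0.228, 0.669]
contact_force: [-0.3, -0.3, 0.1]
opening: 0.997
```

>>> drive_tool(
  steps=[
    [0,-4,-1.74,0,1],
    [0,-4,-1.74,0,1],
    [0,-4,-1.74,0,1],
    [0,-4,-1.74,0,1],
    [0,-4,-1.74,0,1],
    [0,-4,-1.74,0,1],
    [0,-4,-1.74,0,1],
    [0,-4,-1.74,0,1],
    [0,-4,-1.74,0,1],
    [0,-4,-1.74,0,1],
  ],
)

```text
time: 1.9
eef_pos: [0.3996, 0.1814, 0.231]
tcp_rot: [-0.226, 0.67, 0.226, 0.67]
contact_force: [1.0, -0.7, -0.4]
opening: 1.001
```

```bash
python3 - <<'E'
from h import *
plan(.4,.1825,.085,-52.7)
c=cam('side'); save(c,'s1.png',(220,150,480,350),3)
E
```

```text
t 1.9 pos [0.3996 0.1814 0.231 ] xaxis [-2.e-04 -1.e-04 -1.e+00] jaw 127.32 q6 -2.03 open 1.001 F [ 1.  -0.7 -0.4]
-> turn 0.02 then shift cm [14.6   0.06  0.1 ]
```

View pics/s1.png

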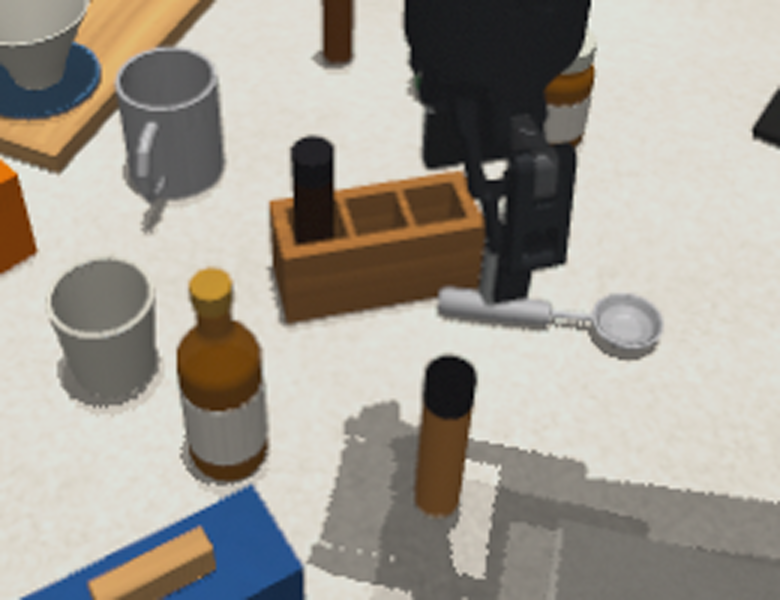

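The side view shows the gripper above and short of the near tube at crop (445,385); the caddy slots are empty and nothing has been disturbed. Descending now.

>>> drive_tool(
  steps=[
    [3,0.06,0.1,0,1],
    [3,0,0,0,1],
    [3,0,0,0,1],
    [3,0,0,0,1],
    [2.6,0,0,0,1],
    [0,0,0,0,1],
    [0,0,0,0,0.2],
    [0,0,0,0,0.2],
    [0,0,0,0,0.2],
    [0,0,0,0,0.2],
  ],
  force=40,
)

```text
time: 2.95
eef_pos: [0.4013, 0.1844, 0.0868]
tcp_rot: [-0.226, 0.669, 0.226, 0.671]
contact_force: [-2.9, -0.7, 7.4]
opening: 0.34
```

>>> drive_tool(
  steps=[
    [0,0,0,0,0.1],
    [0,0,0,0,0.1],
    [0,0,0,0,0.1],
    [0,0,0,0,0.1],
    [0,0,0,0,0.1],
  ],
)

```text
time: 3.45
eef_pos: [0.4013, 0.1845, 0.0868]
tcp_rot: [-0.226, 0.669, 0.226, 0.671]
contact_force: [-1.0, -0.2, 6.0]
opening: 0.335
```

```bash
python3 - <<'E'
from h import *
c=cam('side'); save(c,'s2.png',(300,200,460,330),4)
plan(.4717,.0023,.25,-52.7)
E
```

```text
t 3.5 pos [0.4014 0.1845 0.0868] xaxis [ 2.3e-03  8.0e-04 -1.0e+00] jaw 127.29 q6 -2.02 open 0.338 F [-1.4 -0.2  5.7]
-> turn -0.01 then shift cm [-16.32 -18.77  -5.41]
```

View pics/s2.png

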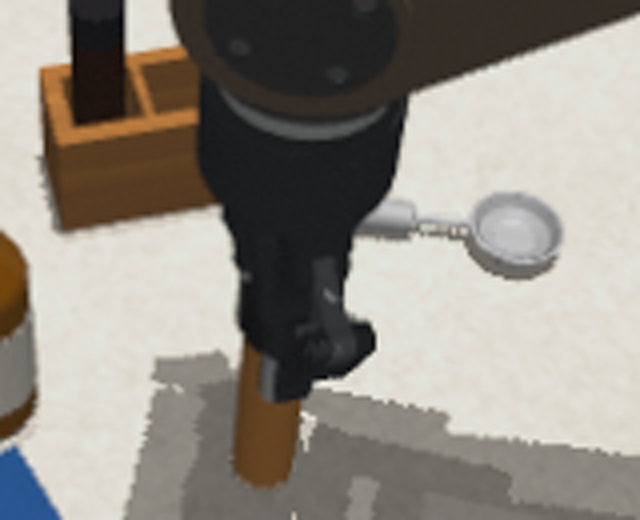

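Grip confirmed: opening 0.338 (about 29 mm) on the tube, with the tube in the jaws at crop (268,430). Lifting and carrying it over slot 2.

>>> drive_tool(
  steps=[
    [-2,0,0,0,0.1],
    [-3,0,0,0,0.1],
    [-3,0,0,0,0.1],
    [-3,0,0,0,0.1],
    [-1,-2,-0.6,0,0.1],
    [0,-3.3,-0.95,0,0.1],
    [0,-3.4,-0.97,0,0.1],
    [0,-3.4,-0.97,0,0.1],
    [0,-3.4,-0.97,0,0.1],
    [0,-3.3,-0.95,0,0.1],
  ],
)

```text
time: 4.5
eef_pos: [0.4712, 0.0004, 0.205]
tcp_rot: [-0.226, 0.67, 0.226, 0.67]
contact_force: [0.8, -0.0, -1.1]
opening: 0.338
```

>>> drive_tool(
  steps=[
    [1,0,0,0,0.1],
    [0,0,0,0,0.1],
    [0,0,0,0,0.1],
  ],
)

```text
time: 4.8
eef_pos: [0.4702, 0.0026, 0.1944]
tcp_rot: [-0.226, 0.671, 0.227, 0.669]
contact_force: [-0.2, 0.7, -0.9]
opening: 0.341
```

```bash
python3 - <<'E'
from h import *
plan(.4717,.0023,.095,-52.7)
c=cam('side');d=cam('top')
im=cv2.resize(c['frame'][150:250,290:430,::-1],None,fx=4,fy=4,interpolation=cv2.INTER_CUBIC)
im2=cv2.resize(d['frame'][180:280,270:350,::-1],None,fx=4,fy=4)
cv2.imwrite('pics/s3.png',cv2.convertScaleAbs(np.vstack([np.hstack([im,np.zeros((400,240,3),np.uint8)])]),alpha=1.4))
import pickle; pickle.dump((c,d),open('s3.pkl','wb'))
E
```

```text
t 4.8 pos [0.4702 0.0026 0.1944] xaxis [-2.2e-03  8.0e-04 -1.0e+00] jaw 127.33 q6 -2.43 open 0.341 F [-0.2  0.7 -0.9]
-> turn 0.03 then shift cm [ 9.94 -0.13  0.11]
```

View pics/s3.png

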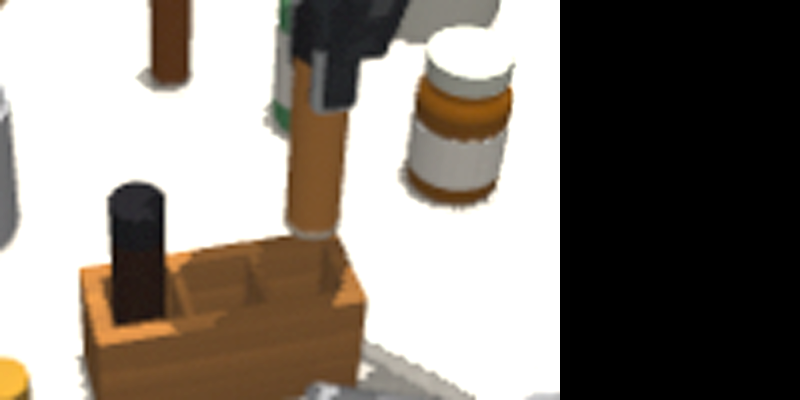

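```bash
python3 - <<'E'
from h import *
import pickle; c,d=pickle.load(open('s3.pkl','rb'))
z=.1944-.0868
print(w2pix(c,[[.4702,.0026,z],[.4717,.0023,z],[.4702,.0026,z+.05]]))
print(pix2w(c,[[290+314/4-.4,150+226/4-.4]],z))
im=d['frame'][180:280,270:350,::-1]
# silhouette edges of the glass in side view at some rows
g=c['frame'][:,:,:].astype(int)
for r in(186,192,198,203): print(r,[tuple(g[r,k]) [0:3:2] for k in range(358,382)])
E
```

```text
[[367.14424375 204.11014368]
 [366.51065162 203.82093995]
 [368.69731517 185.56197754]]
[[0.46634154 0.00748325 0.1076    ]]
186 [(np.int64(210), np.int64(194)), (np.int64(210), np.int64(196)), (np.int64(210), np.int64(195)), (np.int64(183), np.int64(165)), (np.int64(116), np.int64(87)), (np.int64(78), np.int64(27)), (np.int64(81), np.int64(27)), (np.int64(85), np.int64(30)), (np.int64(87), np.int64(31)), (np.int64(89), np.int64(31)), (np.int64(90), np.int64(31)), (np.int64(90), np.int64(31)), (np.int64(91), np.int64(31)), (np.int64(89), np.int64(30)), (np.int64(89), np.int64(30)), (np.int64(87), np.int64(30)), (np.int64(86), np.int64(29)), (np.int64(83), np.int64(29)), (np.int64(137), np.int64(111)), (np.int64(190), np.int64(170)), (np.int64(206), np.int64(188)), (np.int64(207), np.int64(189)), (np.int64(209), np.int64(191)), (np.int64(209), np.int64(191))]
192 [(np.int64(210), np.int64(192)), (np.int64(209), np.int64(195)), (np.int64(209), np.int64(197)), (np.int64(174), np.int64(157)), (np.int64(92), np.int64(52)), (np.int64(79), np.int64(27)), (np.int64(84), np.int64(30)), (np.in
[... 1308 characters left out ...]
4(207), np.int64(189)), (np.int64(182), np.int64(162)), (np.int64(113), np.int64(87)), (np.int64(77), np.int64(27)), (np.int64(83), np.int64(30)), (np.int64(84), np.int64(29)), (np.int64(87), np.int64(29)), (np.int64(89), np.int64(31)), (np.int64(90), np.int64(32)), (np.int64(90), np.int64(30)), (np.int64(90), np.int64(32)), (np.int64(90), np.int64(30)), (np.int64(88), np.int64(30)), (np.int64(87), np.int64(31)), (np.int64(85), np.int64(30)), (np.int64(97), np.int64(53)), (np.int64(167), np.int64(145)), (np.int64(209), np.int64(190)), (np.int64(209), np.int64(192)), (np.int64(209), np.int64(194)), (np.int64(209), np.int64(193)), (np.int64(208), np.int64(191)), (np.int64(206), np.int64(189))]
```

The tube's bottom edge and sides in the side view agree with the prediction to within about 1.5 mm. Correcting for that and lowering.

>>> drive_tool(
  steps=[
    [0,-0.17,0.25,0,0.1],
    [2,0,0,0,0.1],
    [2,0,0,0,0.1],
    [1,0,0,0,0.1],
    [1,0,0,0,0.1],
    [0,0,0,0,0.1],
    [0,0,0,0,0.1],
  ],
)

```text
time: 5.6
eef_pos: [0.4746, 0.002, 0.1358]
tcp_rot: [-0.226, 0.67, 0.226, 0.67]
contact_force: [0.3, -0.6, -0.4]
opening: 0.345
```

```bash
python3 - <<'E'
from h import *
plan(.4717,.0023,.095,-52.7)
E
```

```text
t 5.6 pos [0.4746 0.002  0.1358] xaxis [ 7.e-04 -2.e-04 -1.e+00] jaw 127.32 q6 -2.43 open 0.345 F [ 0.3 -0.6 -0.4]
-> turn 0.02 then shift cm [ 4.08  0.2  -0.21]
```

>>> drive_tool(
  steps=[
    [1,0.07,-0.08,0,0.1],
    [1,0,0,0,0.1],
    [1,0,0,0,0.1],
    [0.5,0,0,0,0.1],
    [0.3,0,0,0,0.1],
    [0.2,0,0,0,0.1],
    [0,0,0,0,0.1],
    [0,0,0,0,0.1],
  ],
)

```text
time: 6.4
eef_pos: [0.4734, 0.002, 0.0957]
tcp_rot: [-0.226, 0.67, 0.226, 0.67]
contact_force: [-0.3, 0.1, -0.9]
opening: 0.335
```

>>> drive_tool(
  steps=[
    [0.1,0,0,0,0.1],
    [0,0,0,0,0.1],
    [0,0,0,0,0.5],
    [0,0,0,0,0.8],
    [0,0,0,0,1],
    [0,0,0,0,1],
    [0,0,0,0,1],
    [-2,0,0,0,1],
    [-3,0,0,0,1],
    [-3,0,0,0,1],
  ],
)

```text
time: 7.4
eef_pos: [0.4726, 0.0022, 0.1747]
tcp_rot: [-0.226, 0.67, 0.226, 0.669]
contact_force: [0.9, 0.2, 0.6]
opening: 1.002
```

>>> drive_tool(
  steps=[
    [-4,0,0,0,1],
    [-4,0,0,0,1],
    [0,0,0,0,1],
  ],
)

```text
time: 7.7
eef_pos: [0.4764, 0.0014, 0.2615]
tcp_rot: [-0.229, 0.666, 0.224, 0.674]
contact_force: [0.4, -0.3, 0.8]
opening: 1.001
```

```bash
python3 - <<'E'
from h import *
c=cam('side'); print(w2pix(c,[[.4717,.0023,.138]])); im=c['frame'][150:250,290:430,::-1]
cv2.imwrite('pics/s4.png',cv2.convertScaleAbs(cv2.resize(im,None,fx=4,fy=4,interpolation=cv2.INTER_CUBIC),alpha=1.4))
plan(.6415,-.2074,.25,-52.7)
E
```

```text
[[367.42313174 192.73818464]]
t 7.75 pos [0.475  0.0017 0.2582] xaxis [ 0.0076 -0.0016 -1.    ] jaw 127.3 q6 -2.43 open 1.003 F [-0.2  0.2 -0.7]
-> turn 0.0 then shift cm [  0.98 -26.72   0.57]
```

View pics/s4.png

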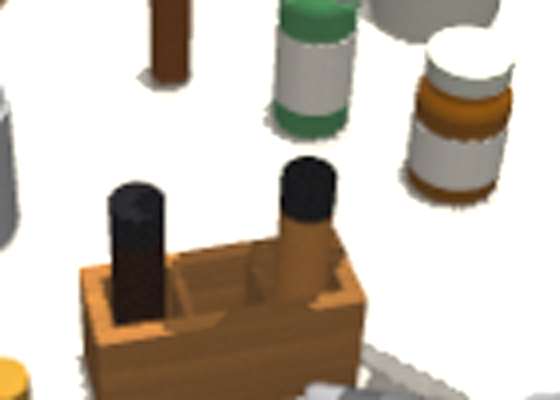

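The medium tube stands upright in slot 2, with its cap at crop (308,175) beside tube_dark at (136,205). Next is the far tube.

>>> drive_tool(
  steps=[
    [0,-2.7,0,0,1],
    [0,-4,0.1,0,1],
    [0,-4,0.1,0,1],
    [0,-4,0.1,0,1],
    [0,-4,0.1,0,1],
    [0,-4,0.1,0,1],
    [0,-4,0,0,1],
    [2,0,0,0,1],
    [0,0,0,0,1],
    [0,0,0,0,1],
  ],
)

```text
time: 8.75
eef_pos: [0.6378, -0.2066, 0.2319]
tcp_rot: [-0.225, 0.671, 0.227, 0.669]
contact_force: [0.9, 0.6, 0.1]
opening: 1.003
```

```bash
python3 - <<'E'
from h import *
plan(.6415,-.2074,.085,-52.7)
print(readout.get_state()['qpos'].round(2))
E
```

```text
t 8.75 pos [ 0.6378 -0.2066  0.2319] xaxis [-0.0041  0.0022 -1.    ] jaw 127.31 q6 -2.69 open 1.003 F [0.9 0.6 0.1]
-> turn 0.01 then shift cm [14.69 -0.35  0.28]
[-0.46  0.28  1.59  0.    1.28 -2.69]
```

>>> drive_tool(
  steps=[
    [2,-0.25,0.2,0,1],
    [3,0,0,0,1],
    [3,0,0,0,1],
    [3,0,0,0,1],
    [2.6,0,0,0,1],
    [1,0,0,0,1],
    [0,0,0,0,1],
    [0,0,0,0,1],
  ],
)

```text
time: 9.55
eef_pos: [0.6429, -0.2082, 0.0902]
tcp_rot: [-0.227, 0.669, 0.226, 0.671]
contact_force: [-0.3, -0.3, 0.4]
opening: 1.0
```

```bash
python3 - <<'E'
from h import *
plan(.6415,-.2074,.085,-52.7)
E
```

```text
t 9.55 pos [ 0.6429 -0.2082  0.0902] xaxis [ 0.0023 -0.0012 -1.    ] jaw 127.33 q6 -2.69 open 1.0 F [-0.3 -0.3  0.4]
-> turn 0.03 then shift cm [ 0.52  0.15 -0.06]
```

>>> drive_tool(
  steps=[
    [0.3,0.15,-0.05,0,1],
    [0,0,0,0,1],
    [0,0,0,0,0.1],
    [0,0,0,0,0.1],
    [0,0,0,0,0.1],
    [0,0,0,0,0.1],
    [0,0,0,0,0.1],
    [0,0,0,0,0.1],
    [0,0,0,0,0.1],
    [0,0,0,0,0.1],
  ],
  force=40,
)

```text
time: 10.55
eef_pos: [0.6409, -0.2073, 0.0855]
tcp_rot: [-0.226, 0.67, 0.226, 0.67]
contact_force: [0.2, -0.5, 1.6]
opening: 0.347
```

```bash
python3 - <<'E'
from h import *
plan(.506,.0283,.25,-52.7)
E
```

```text
t 10.55 pos [ 0.6409 -0.2073  0.0855] xaxis [ 4.e-04 -3.e-04 -1.e+00] jaw 127.3 q6 -2.68 open 0.347 F [ 0.2 -0.5  1.6]
-> turn -0.0 then shift cm [-16.46  26.91   3.55]
```

>>> drive_tool(
  steps=[
    [-2,0,0,0,0.1],
    [-3,0,0,0,0.1],
    [-4,0,0,0,0.1],
    [-4,0,0,0,0.1],
    [-4,0,0,0,0.1],
    [-1,2,0.3,0,0.1],
    [0,4,0.5,0,0.1],
    [0,4,0.5,0,0.1],
    [0,4,0.5,0,0.1],
    [0,4,0.55,0,0.1],
  ],
)

```text
time: 11.55
eef_pos: [0.5489, -0.0484, 0.2647]
tcp_rot: [-0.226, 0.67, 0.226, 0.67]
contact_force: [0.1, 0.4, -0.3]
opening: 0.345
```

>>> drive_tool(
  steps=[
    [0,4,0.5,0,0.1],
    [0,3,0.4,0,0.1],
    [0,1.9,0.3,0,0.1],
    [2,0,0,0,0.1],
    [2,0,0,0,0.1],
    [0.5,0,0,0,0.1],
    [0,0,0,0,0.1],
    [0,0,0,0,0.1],
    [0,0,0,0,0.1],
  ],
)

```text
time: 12.45
eef_pos: [0.5066, 0.028, 0.2216]
tcp_rot: [-0.226, 0.669, 0.226, 0.671]
contact_force: [-0.8, 0.3, -0.3]
opening: 0.338
```

```bash
python3 - <<'E'
from h import *
plan(.506,.0283,.0935,-52.7)
p=np.array(readout.get_state()['eef_pos']); 
c=cam('side'); im=cv2.resize(c['frame'][150:250,290:430,::-1],None,fx=4,fy=4,interpolation=cv2.INTER_CUBIC)
b=p-[0,0,.0855]
a=np.linspace(0,6.28,24)
for q in(b,np.array([.506,.0283,.07])):
  cv2.polylines(im,[np.int32((w2pix(c,q+.015*np.c_[np.cos(a),np.sin(a),a*0])+.5-[290,150])*4)],True,(0,255,0),1)
cv2.imwrite('pics/s5.png',cv2.convertScaleAbs(im,alpha=1.4))
E
```

```text
t 12.45 pos [0.5066 0.028  0.2216] xaxis [ 1.9e-03 -3.0e-04 -1.0e+00] jaw 127.28 q6 -2.37 open 0.338 F [-0.8  0.3 -0.3]
-> turn -0.02 then shift cm [12.81  0.08 -0.05]
```

View pics/s5.png

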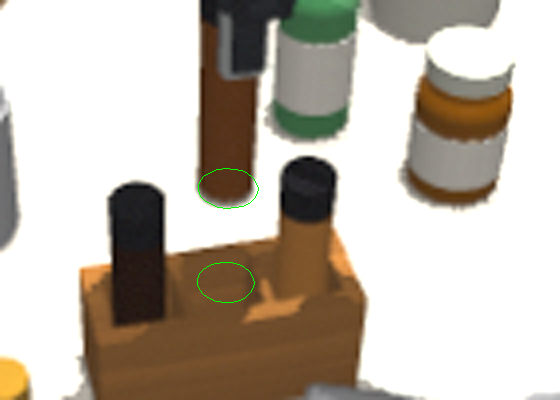

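The tube base sits inside its predicted ellipse at crop (228,188), and the slot opening centre is at (225,282), so it is aligned. Lowering.

>>> drive_tool(
  steps=[
    [2,0.05,-0.05,0,0.1],
    [2,0,0,0,0.1],
    [2,0,0,0,0.1],
    [1,0,0,0,0.1],
    [1,0,0,0,0.1],
    [1,0,0,0,0.1],
    [0,0,0,0,0.1],
    [0,0,0,0,0.1],
  ],
)

```text
time: 13.3
eef_pos: [0.5055, 0.0283, 0.1306]
tcp_rot: [-0.226, 0.67, 0.226, 0.67]
contact_force: [0.1, 0.2, -1.0]
opening: 0.339
```

```bash
python3 - <<'E'
from h import *
plan(.506,.0283,.0935,-52.7)
E
```

```text
t 13.3 pos [0.5055 0.0283 0.1306] xaxis [ 4.e-04 -1.e-04 -1.e+00] jaw 127.3 q6 -2.37 open 0.339 F [ 0.1  0.2 -1. ]
-> turn -0.0 then shift cm [ 3.71 -0.03  0.04]
```

>>> drive_tool(
  steps=[
    [1,0,0,0,0.1],
    [1,0,0,0,0.1],
    [1,0,0,0,0.1],
    [0.4,0,0,0,0.1],
    [0.3,0,0,0,0.1],
    [0,0,0,0,0.1],
    [0,0,0,0,0.1],
  ],
)

```text
time: 14.0
eef_pos: [0.5055, 0.0284, 0.0935]
tcp_rot: [-0.226, 0.67, 0.226, 0.67]
contact_force: [0.4, 0.1, -0.7]
opening: 0.343
```

>>> drive_tool(
  steps=[
    [0,0,0,0,0.5],
    [0,0,0,0,0.8],
    [0,0,0,0,1],
    [0,0,0,0,1],
    [0,0,0,0,1],
    [-2,0,0,0,1],
    [-3,0,0,0,1],
    [-4,0,0,0,1],
    [-4,0,0,0,1],
    [0,0,0,0,1],
  ],
)

```text
time: 15.0
eef_pos: [0.5089, 0.0279, 0.2306]
tcp_rot: [-0.228, 0.666, 0.224, 0.674]
contact_force: [1.3, -0.4, 0.7]
opening: 1.001
```

```bash
python3 - <<'E'
from h import *
plan(.50,.3385,.25,-34.8)
import pickle
c=cam('side');d=cam('top'); pickle.dump((c,d),open('s6.pkl','wb'))
def draw(c,box,s):
    x0,y0,x1,y1=box
    im=cv2.convertScaleAbs(cv2.resize(c['frame'][y0:y1,x0:x1,::-1],None,fx=s,fy=s,interpolation=cv2.INTER_CUBIC),alpha=1.6)
    def rect(cx,cy,yaw,l,w,z):
        y=np.radians(yaw);q=np.array([[-l,-w],[l,-w],[l,w],[-l,w]])/2@np.array([[np.cos(y),np.sin(y)],[-np.sin(y),np.cos(y)]])
        cv2.polylines(im,[np.int32((w2pix(c,np.c_[q+[cx,cy],np.full(4,z)])+.5-[x0,y0])*s)],True,(0,255,0),1)
    rect(.5059,.0283,-142.7,.144,.058,.07)
    rect(.5008,.3385,-124.8,.144,.058,.084); rect(.5008,.3385,-124.8,.064,.016,.108);rect(.5008,.3385,-124.8,.144,.058,0)
    return im
a=draw(c,(290,170,400,270),4); b=draw(c,(210,300,340,400),4); 
e=draw(d,(150,190,240,265),4); 
o=np.zeros((600,800,3),np.uint8); o[:200,:440]=a[80:280]; 
o[200:600,:520]=b; o[0:300,440:800]=e
cv2.imwrite('pics/s6.png',o)
E
```

```text
t 15.0 pos [0.5089 0.0279 0.2306] xaxis [ 0.0132 -0.0019 -0.9999] jaw 127.31 q6 -2.37 open 1.001 F [ 1.3 -0.4  0.7]
-> turn -17.89 then shift cm [-2.01 18.43 25.01]
```

View pics/s6.png

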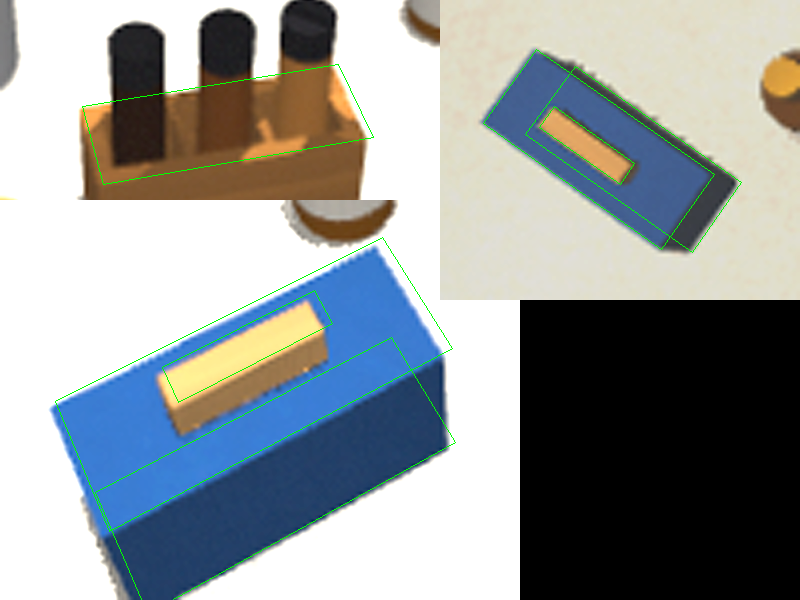

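All three tubes are seated. The top overlay is exact and the side overlay is off by a common ~1.5 px. Now to the hood.

>>> drive_tool(
  steps=[
    [-1,0,0,-8,1],
    [-0.5,0,0,-8,1],
    [0,0,0,-1.9,1],
    [0,2.3,3.1,0,1],
    [0,2.3,3.1,0,1],
    [0,2.3,3.1,0,1],
    [0,2.3,3.1,0,1],
    [0,2.3,3.1,0,1],
    [0,2.3,3.1,0,1],
    [0,2.3,3.1,0,1],
  ],
)

```text
time: 16.1
eef_pos: [0.4955, 0.2996, 0.2357]
tcp_rot: [-0.327, 0.628, 0.328, 0.625]
contact_force: [1.0, 0.7, 0.9]
opening: 1.001
```

>>> drive_tool(
  steps=[
    [0,2.3,3.1,0,1],
    [3,0,0,0,1],
    [3,0,0,0,1],
    [0,0,0,0,1],
    [0,0,0,0,1],
    [0,0,0,0,1],
  ],
)

```text
time: 16.7
eef_pos: [0.4964, 0.3371, 0.1796]
tcp_rot: [-0.327, 0.626, 0.327, 0.627]
contact_force: [0.0, 0.6, -0.1]
opening: 0.998
```

```bash
python3 - <<'E'
from h import *
plan(.5008,.3385,.089,-34.8)
import pickle
c=cam('side');d=cam('top'); pickle.dump((c,d),open('s7.pkl','wb'))
T=np.array([[.5055,.0284,.138],[.4726,.0021,.138]])
def dr(c,box,s=6):
    x0,y0,x1,y1=box; im=cv2.convertScaleAbs(cv2.resize(c['frame'][y0:y1,x0:x1,::-1],None,fx=s,fy=s,interpolation=cv2.INTER_CUBIC),alpha=2.)
    a=np.linspace(0,6.28,32)
    for t in T:
        cv2.polylines(im,[np.int32((w2pix(c,t+.015*np.c_[np.cos(a),np.sin(a),a*0])+.5-[x0,y0])*s)],True,(0,255,0),1)
    return im
a=dr(c,(305,180,390,245));b=dr(d,(280,190,340,255))
o=np.zeros((400,800,3),np.uint8); o[:390,:510]=a; b=b[:400,:290]; o[:b.shape[0],510:510+b.shape[1]]=b
cv2.imwrite('pics/s7.png',o)
E
```

```text
t 16.7 pos [0.4964 0.3371 0.1796] xaxis [ 1.6e-03  7.0e-04 -1.0e+00] jaw 145.17 q6 -2.11 open 0.998 F [ 0.   0.6 -0.1]
-> turn -0.03 then shift cm [ 9.06 -0.27  0.35]
```

View pics/s7.png

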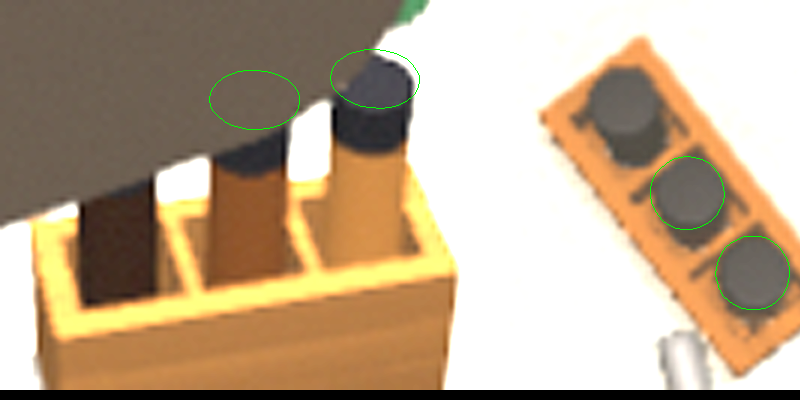

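Robot frame and top camera agree: the predicted cap ellipses sit on the caps at (687,193) and (752,272). The caddy and hood estimates from the top view are therefore reliable. Descending on the handle.

>>> drive_tool(
  steps=[
    [2,-0.2,0.3,0,1],
    [2,0,0,0,1],
    [2,0,0,0,1],
    [1,0,0,0,1],
    [1,0,0,0,1],
    [0.6,0,0,0,1],
    [0,0,0,0,1],
    [0,0,0,0,1],
    [0,0,0,0,1],
  ],
)

```text
time: 17.7
eef_pos: [0.4996, 0.3387, 0.0933]
tcp_rot: [-0.328, 0.626, 0.328, 0.627]
contact_force: [0.6, 0.8, 0.3]
opening: 1.002
```

```bash
python3 - <<'E'
from h import *
plan(.5008,.3385,.089,-34.8)
E
```

```text
t 17.7 pos [0.4996 0.3387 0.0933] xaxis [ 1.5e-03  7.0e-04 -1.0e+00] jaw 145.2 q6 -2.11 open 1.002 F [0.6 0.8 0.3]
-> turn 0.0 then shift cm [ 0.43 -0.11  0.05]
```

>>> drive_tool(
  steps=[
    [0.4,-0.1,0.05,0,1],
    [0,0,0,0,1],
    [0,0,0,0,0.5],
    [0,0,0,0,0.3],
    [0,0,0,0,0],
    [0,0,0,0,0],
    [0,0,0,0,0],
    [0,0,0,0,0],
    [0,0,0,0,0],
    [0,0,0,0,0],
  ],
  force=60,
)

```text
time: 18.7
eef_pos: [0.5001, 0.3384, 0.0885]
tcp_rot: [-0.327, 0.627, 0.328, 0.627]
contact_force: [-1.4, 0.9, 1.1]
opening: 0.171
```

>>> drive_tool(
  steps=[
    [0,0,0,0,0],
    [0,0,0,0,0],
    [0,0,0,0,0],
  ],
)

```text
time: 19.0
eef_pos: [0.5001, 0.3384, 0.0886]
tcp_rot: [-0.327, 0.627, 0.328, 0.627]
contact_force: [-1.3, 0.6, 2.8]
opening: 0.172
```

```bash
python3 - <<'E'
from h import *
plan(.5059,.0283,.28,-52.7)
E
```

```text
t 19.0 pos [0.5001 0.3384 0.0886] xaxis [-1.e-04  3.e-04 -1.e+00] jaw 145.2 q6 -2.11 open 0.172 F [-1.3  0.6  2.8]
-> turn 17.9 then shift cm [-19.15 -25.01 -18.33]
```

Handle gripped: opening 0.172 (about 15 mm). Lifting, turning, carrying.

>>> drive_tool(
  steps=[
    [-1,0,0,0,0],
    [-2,0,0,0,0],
    [-2,0,0,0,0],
    [-3,0,0,0,0],
    [-3,0,0,0,0],
    [-3,0,0,0,0],
    [-3,0,0,0,0],
    [-2.1,0,0,0,0],
    [0,0,0,0,0],
    [0,0,0,0,0],
  ],
)

```text
time: 20.0
eef_pos: [0.4999, 0.3378, 0.2784]
tcp_rot: [-0.328, 0.627, 0.327, 0.626]
contact_force: [-0.1, -0.3, -3.1]
opening: 0.172
```

>>> drive_tool(
  steps=[
    [0,0,0,3,0],
    [0,0,0,5,0],
    [0,0,0,5,0],
    [0,0,0,3,0],
    [0,0,0,1.9,0],
    [0,-1.5,-1.1,0,0],
    [0,-2.5,-1.83,0,0],
    [0,-2.5,-1.83,0,0],
    [0,-2.5,-1.83,0,0],
    [0,-2.5,-1.83,0,0],
  ],
)

```text
time: 21.0
eef_pos: [0.5017, 0.1935, 0.277]
tcp_rot: [-0.226, 0.671, 0.226, 0.669]
contact_force: [1.3, 0.5, -2.8]
opening: 0.174
```

>>> drive_tool(
  steps=[
    [0,-2.5,-1.83,0,0],
    [0,-2.5,-1.83,0,0],
    [0,-2.5,-1.83,0,0],
    [0,-2.5,-1.83,0,0],
    [0,-2,-1.46,0,0],
    [0,-1.5,-1.1,0,0],
    [0,0,0,0,0],
    [0,0,0,0,0],
    [0,0,0,0,0],
  ],
)

```text
time: 21.9
eef_pos: [0.5055, 0.0288, 0.2784]
tcp_rot: [-0.226, 0.67, 0.227, 0.669]
contact_force: [0.4, 0.1, -2.9]
opening: 0.174
```

```bash
python3 - <<'E'
from h import *
plan(.5059,.0283,.1586,-52.7)
c=cam('side');save(c,'s8.png',(230,60,470,300),2.5)
E
```

```text
t 21.9 pos [0.5055 0.0288 0.2784] xaxis [-1.7e-03  4.0e-04 -1.0e+00] jaw 127.33 q6 -2.37 open 0.174 F [ 0.4  0.1 -2.9]
-> turn 0.03 then shift cm [11.98 -0.08  0.02]
```

View pics/s8.png

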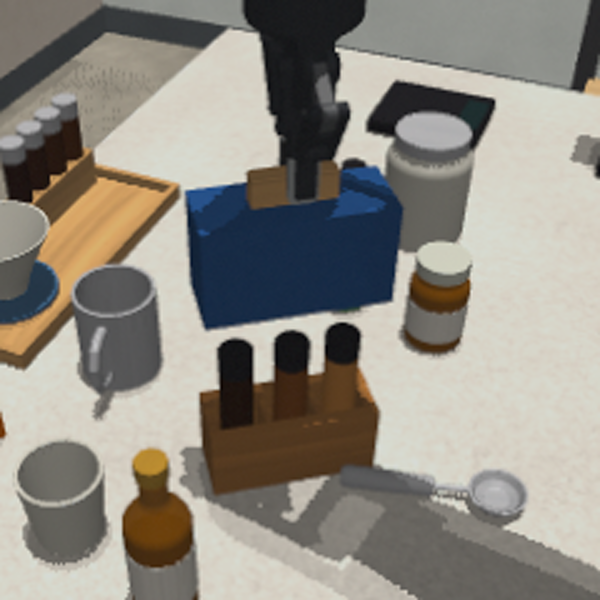

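The hood hangs level over the caddy, handle in the jaws at crop (300,185), rim at about (300,310), and all three tubes are upright. That is picture 12, so further checks are by image code. Lowering to about 1 cm above the rim.

>>> drive_tool(
  steps=[
    [2,-0.08,0,0,0],
    [2,0,0,0,0],
    [2,0,0,0,0],
    [1,0,0,0,0],
    [1,0,0,0,0],
    [1,0,0,0,0],
    [0.8,0,0,0,0],
    [0,0,0,0,0],
    [0,0,0,0,0],
    [0,0,0,0,0],
  ],
)

```text
time: 22.95
eef_pos: [0.5071, 0.0277, 0.1821]
tcp_rot: [-0.226, 0.669, 0.226, 0.67]
contact_force: [-0.1, -0.6, -2.4]
opening: 0.172
```

```bash
python3 - <<'E'
from h import *
import pickle
from scipy.optimize import minimize
plan(.5059,.0283,.1586,-52.7)
st=readout.get_state(); p=np.array(st['eef_pos'])
c=cam('side'); d=cam('top'); pickle.dump((c,d,p),open('s9.pkl','wb'))
s0=np.load('side0.npy',allow_pickle=True).item()
def box(x,y,yaw,z0,z1):
    Y=np.radians(yaw);q=np.array([[-.072,-.029],[.072,-.029],[.072,.029],[-.072,.029]])@np.array([[np.cos(Y),np.sin(Y)],[-np.sin(Y),np.cos(Y)]])+[x,y]
    return np.r_[np.c_[q,np.full(4,z0)],np.c_[q,np.full(4,z1)]]
def mask(c,hl,hh,sat):
    h=cv2.cvtColor(c['frame'],cv2.COLOR_RGB2HSV); return cv2.inRange(h,(hl,sat,15),(hh,255,255))
def fit(c,m,x,y,yaw,z0,z1,roi):
    x0,y0,x1,y1=roi; S=4
    mm=cv2.resize(m[y0:y1,x0:x1],None,fx=S,fy=S,interpolation=cv2.INTER_LINEAR)>127
    def cost(v):
        P=w2pix(c,box(x+v[0]/1e3,y+v[1]/1e3,yaw+v[2],z0,z1))
        hull=cv2.convexHull(np.float32(P))[:,0]
        r=np.zeros(mm.shape,np.uint8); cv2.fillConvexPoly(r,np.int32(((hull+.5-[x0,y0])*S-.5)*16),1,shift=4)
        return float((mm!=(r>0)).sum())
    best=minimize(cost,[0,0,0],method='Nelder-Mead',options=dict(initial_simplex=[[0,0,0],[4,0,0],[0,4,0],[0,0,3]],maxiter=200))
    return best.x.round(2),cost([0,0,0]),best.fun
def biggest(m):
    m=cv2.morphologyEx(m,cv2.MORPH_CLOSE,np.ones((5,5),np.uint8))
    n,l,s,_=cv2.connectedComponentsWithStats(m); k=1+np.argmax(s[1:,4]); print('bbox',s[k]); return np.uint8(l==k)*255
# caddy (initial image): wood hue; fill the slots/tube with hull of mask below rim
m=mask(s0,5,18,100); r=np.zeros_like(m); r[205:258,305:386]=255; m=biggest(m&r)
print('caddy side0',fit(s0,m,.5059,.0283,-142.7,0,.07,(295,208,395,262)))
m=mask(s0,100,125,110); r=np.zeros_like(m); r[310:400,215:330]=255; m=biggest(m&r)
print('hood side0',fit(s0,m,.5008,.3385,-124.8,0,.084,(215,300,330,400)))
m=mask(c,100,125,110); r=np.zeros_like(m); r[120:260,290:400]=255; m=biggest(m&r)
z=p[2]-.0886
roi=(290,int(w2pix(c,[p[0],p[1],z+.07])[0,1]),400,260)
print('hood now',roi,fit(c,m,p[0],p[1],-142.7,z,z+.084,roi))
E
```

```text
t 22.95 pos [0.5071 0.0277 0.1821] xaxis [ 1.5e-03 -2.0e-04 -1.0e+00] jaw 127.3 q6 -2.37 open 0.172 F [-0.1 -0.6 -2.4]
-> turn -0.0 then shift cm [ 2.35  0.12 -0.06]
bbox [ 310  207   71   51 2746]
caddy side0 (array([ 2.43, -0.06,  0.02]), 3119.0, np.float64(2249.0))
bbox [ 223  312   98   88 4320]
hood side0 (array([1.26, 3.63, 0.63]), 18305.0, np.float64(14700.0))
bbox [ 306  168   79   59 3251]
hood now (290, 185, 400, 260) (array([3.33, 0.59, 0.29]), 2953.0, np.float64(1237.0))
```

Relative to the caddy, the hood is about 2 mm off in x and within 0.3° in yaw. Correcting and lowering further.

>>> drive_tool(
  steps=[
    [0.5,0.12,-0.13,0,0],
    [0.5,0,0,0,0],
    [0.4,0,0,0,0],
    [0.3,0,0,0,0],
    [0.2,0,0,0,0],
    [0,0,0,0,0],
    [0,0,0,0,0],
    [0,0,0,0,0],
  ],
)

```text
time: 23.85
eef_pos: [0.505, 0.0279, 0.1626]
tcp_rot: [-0.226, 0.67, 0.226, 0.67]
contact_force: [-0.6, -0.8, -2.5]
opening: 0.17
```

```bash
cat > fit.py <<'E'
from h import *
from scipy.optimize import minimize
def box(x,y,yaw,z0,z1):
    Y=np.radians(yaw);q=np.array([[-.072,-.029],[.072,-.029],[.072,.029],[-.072,.029]])@np.array([[np.cos(Y),np.sin(Y)],[-np.sin(Y),np.cos(Y)]])+[x,y]
    return np.r_[np.c_[q,np.full(4,z0)],np.c_[q,np.full(4,z1)]]
def comp(c,h0,h1,sat,roi):
    m=cv2.inRange(cv2.cvtColor(c['frame'],cv2.COLOR_RGB2HSV),(h0,sat,15),(h1,255,255))
    r=np.zeros_like(m); r[roi[1]:roi[3],roi[0]:roi[2]]=255
    m=cv2.morphologyEx(m&r,cv2.MORPH_CLOSE,np.ones((5,5),np.uint8))
    n,l,s,_=cv2.connectedComponentsWithStats(m); return np.uint8(l==1+np.argmax(s[1:,4]))*255
def fit(c,m,x,y,yaw,z0,z1,roi):
    x0,y0,x1,y1=roi; S=4
    mm=cv2.resize(m[y0:y1,x0:x1],None,fx=S,fy=S)>127
    def cost(v):
        hull=cv2.convexHull(np.float32(w2pix(c,box(x+v[0]/1e3,y+v[1]/1e3,yaw+v[2],z0,z1))))[:,0]
        r=np.zeros(mm.shape,np.uint8); cv2.fillConvexPoly(r,np.int32(((hull+.5-[x0,y0])*S-.5)*16),1,shift=4)
        return float((mm!=(r>0)).sum())
    b=minimize(cost,[0,0,0],method='Nelder-Mead',options=dict(initial_simplex=[[0,0,0],[4,0,0],[0,4,0],[0,0,3]],maxiter=200))
    return b.x.round(2),b.fun
def check(h=.0886,z=None):
    c=cam('side'); p=np.array(readout.get_state()['eef_pos'])
    z=p[2]-h if z is None else z
    y0=int(w2pix(c,[.5059,.0283,z+.07])[0,1])
    m=comp(c,100,125,110,(290,100,400,270))
    roi=(290,y0,400,270)
    print('hood off caddy nominal (bias caddy +2.43,-.06,+.02): z',round(z,4),fit(c,m,.5059,.0283,-142.7,z,z+.084,roi))
    m2=comp(c,5,18,100,(300,200,395,262)); k=np.where(m2.any(1))[0]
    e=lambda m,r:(np.where(m[r])[0][[0,-1]] if m[r].any() else None)
    kb=np.where(m.any(1))[0]
    print('blue rows',kb[0],kb[-1],'wood',k[0],k[-1],'edges L/R blue',[e(m,r).tolist() for r in(kb[-1]-25,kb[-1]-15)],'wood',[e(m2,r).tolist() for r in(k[-1]-20,k[-1]-14)])
E
python3 - <<'E'
from fit import *
plan(.5053,.0279,.1586,-52.7); check()
E
```

```text
t 23.85 pos [0.505  0.0279 0.1626] xaxis [ 5.e-04 -1.e-04 -1.e+00] jaw 127.3 q6 -2.37 open 0.17 F [-0.6 -0.8 -2.5]
-> turn -0.0 then shift cm [ 0.4  -0.02  0.02]
hood off caddy nominal (bias caddy +2.43,-.06,+.02): z 0.074 (array([2.54, 0.11, 0.14]), np.float64(1172.0))
blue rows 176 234 wood 225 257 edges L/R blue [[309, 382], [311, 381]] wood [[311, 379], [312, 378]]
```

The hood is now within about 0.3 mm and 0.1° of the caddy. Lowering gently to contact.

>>> drive_tool(
  steps=[
    [0.1,0,0,0,0],
    [0.1,0,0,0,0],
    [0.1,0,0,0,0],
    [0.1,0,0,0,0],
    [0.05,0,0,0,0],
    [0,0,0,0,0],
    [0,0,0,0,0],
  ],
)

```text
time: 24.6
eef_pos: [0.5048, 0.028, 0.1585]
tcp_rot: [-0.226, 0.67, 0.226, 0.67]
contact_force: [-3.5, 0.3, 4.9]
opening: 0.172
```

Contact made: vertical force went from −2.5 N to +4.9 N. Releasing and retreating straight up.

>>> drive_tool(
  steps=[
    [0,0,0,0,0.25],
    [0,0,0,0,0.4],
    [0,0,0,0,0.6],
    [0,0,0,0,0.8],
    [0,0,0,0,0.8],
    [-1,0,0,0,0.8],
    [-3,0,0,0,0.8],
    [-4,0,0,0,0.8],
    [-4,0,0,0,0.8],
    [0,0,0,0,0.8],
  ],
)

```text
time: 25.6
eef_pos: [0.5081, 0.0276, 0.2862]
tcp_rot: [-0.228, 0.665, 0.224, 0.674]
contact_force: [-0.1, 0.6, 1.0]
opening: 0.795
```

>>> drive_tool(
  steps=[
    [0,4,3,0,0.8],
    [0,4,3,0,0.8],
    [0,4,3,0,0.8],
    [0,4,3,0,0.8],
    [0,0,0,0,0.8],
    [0,0,0,0,0.8],
  ],
)

```text
time: 26.2
eef_pos: [0.5029, 0.229, 0.2777]
tcp_rot: [-0.227, 0.67, 0.227, 0.669]
contact_force: [-0.9, -1.5, -0.2]
opening: 0.795
```

```bash
python3 - <<'E'
from fit import *
check(z=.07)
st=readout.get_state(); print(st['eef_pos'],st['opening'],st['contact_force'])
d=cam('top'); m=comp(d,100,125,110,(260,150,360,290)); 
P=w2pix(d,box(.5059,.0283,-142.7,.154,.154)); S=4
mm=cv2.resize(m[170:270,260:360],None,fx=S,fy=S)>127
print('top: rect of blue mask',cv2.minAreaRect(cv2.findNonZero(m)),'pred',cv2.minAreaRect(np.float32(P)))
print('top fit',fit(d,m,.5059,.0283,-142.7,.07,.154,(260,150,360,290)))
# bystanders: difference from the first side and top pictures
for n,r in(('top',d),('side',cam('side'))):
    a=np.load(n+'0.npy',allow_pickle=True).item()['frame'].astype(int); q=np.uint8((abs(a-r['frame']).max(2)>45)*255)
    q=cv2.morphologyEx(q,cv2.MORPH_OPEN,np.ones((3,3),np.uint8)); k,l,s,_=cv2.connectedComponentsWithStats(q); print(n,[x.tolist() for x in s[1:] if x[4]>30])
E
```

```text
hood off caddy nominal (bias caddy +2.43,-.06,+.02): z 0.07 (array([ 2.41,  0.46, -0.33]), np.float64(2060.0))
blue rows 177 235 wood 226 257 edges L/R blue [[313, 382], [311, 381]] wood [[311, 379], [312, 378]]
[0.50310918 0.22793518 0.27767192] 0.79540774517162 [0.29509462 0.33849004 0.73043078]
top: rect of blue mask ((308.3809814453125, 220.72833251953125), (58.734920501708984, 23.235002517700195), 52.30575942993164) pred ((309.132080078125, 221.01336669921875), (59.70246887207031, 24.249555587768555), 52.19472885131836)
top fit (array([ 1.47,  1.33, -1.23]), np.float64(5342.0))
top [[388, 162, 21, 21, 274], [133, 170, 143, 230, 16096], [283, 192, 52, 59, 1285], [178, 212, 25, 21, 189], [250, 261, 9, 10, 70], [78, 288, 77, 72, 2385], [77, 290, 5, 10, 49], [0, 297, 34, 11, 224], [39, 301, 39, 6, 216], [34, 315, 34, 27, 648], [0, 362, 74, 38, 1909], [156, 365, 49, 35, 912], [320, 375, 8, 5, 31]]
side [[222, 0, 257, 236, 24352], [481, 0, 50, 37, 855], [576, 7, 53, 18, 532], [325, 126, 14, 48, 587], [588, 190, 22, 40, 525], [284, 240, 13, 10, 108], [222, 268, 383, 132, 22307], [545, 292, 7, 13, 70], [628, 366, 12, 27, 191]]
```

The side view agrees. The top fit shows about 2 mm with the arm possibly in the way. I'll move the arm clear and compare top-view fits made with the same method.

>>> drive_tool(
  steps=[
    [0,4,0,0,0.8],
    [0,4,0,0,0.8],
    [0,4,0,0,0.8],
    [0,4,0,0,0.8],
    [0,4,0,0,0.8],
    [0,4,0,0,0.8],
    [0,0,0,0,0.8],
    [0,0,0,0,0.8],
  ],
)

```text
time: 27.15
eef_pos: [0.3582, 0.4182, 0.2779]
tcp_rot: [-0.226, 0.67, 0.226, 0.67]
contact_force: [0.3, 0.2, 0.6]
opening: 0.799
```

```bash
python3 - <<'E'
from fit import *
print(readout.get_state()['eef_pos'])
check(z=.07)
d=cam('top'); t0=np.load('top0.npy',allow_pickle=True).item()
def rc(c,m): 
    M=cv2.moments(m,True); r=cv2.minAreaRect(cv2.findNonZero(m)); return np.round([*r[0],*r[1],r[2]],2)
for nm,c,h,pose,z1,roi in(('hood now',d,(100,125),(.5059,.0283,-142.7),.154,(260,150,360,290)),('hood start',t0,(100,125),(.5008,.3385,-124.8),.084,(150,190,235,265)),('caddy start',t0,(5,18),(.5059,.0283,-142.7),.07,(278,190,340,255))):
  for s in (80,110,140):
    m=comp(c,*h,s,roi); z0=z1
    print(nm,s,rc(c,m),'pred',np.round(w2pix(c,[*pose[:2],z1])[0],2),'fit top face',fit(c,m,*pose,z0-.0001,z0,roi),'full',fit(c,m,*pose,z1-.084,z1,roi) if 'hood' in nm else '')
E
```

```text
[0.35820518 0.41821471 0.27786148]Traceback (most recent call last):
  File "<stdin>", line 3, in <module>
  File "fit.py", line 24, in check
    m=comp(c,100,125,110,(290,100,400,270))
  File "fit.py", line 10, in comp
    n,l,s,_=cv2.connectedComponentsWithStats(m); return np.uint8(l==1+np.argmax(s[1:,4]))*255
                                                                      ~~~~~~~~~^^^^^^^^^
    return _wrapfunc(a, 'argmax', axis=axis, out=out, **kwds)
    return bound(*args, **kwds)
ValueError: attempt to get argmax of an empty sequence
```

```bash
python3 - <<'E'
from fit import *
d=cam('top'); t0=np.load('top0.npy',allow_pickle=True).item()
for nm,c,h,pose,z1,roi in(('hood now',d,(100,125),(.5059,.0283,-142.7),.154,(260,150,360,290)),('hood start',t0,(100,125),(.5008,.3385,-124.8),.084,(150,190,235,265)),('caddy start',t0,(5,18),(.5059,.0283,-142.7),.07,(278,190,340,255))):
  for s in (80,140):
    m=comp(c,*h,s,roi); r=cv2.minAreaRect(cv2.findNonZero(m))
    print(nm,s,np.round([*r[0],*r[1],r[2]],2),'pred',np.round(w2pix(c,[*pose[:2],z1])[0],2),'face',fit(c,m,*pose,z1-.0001,z1,roi),'full',fit(c,m,*pose,z1-.084,z1,roi) if 'hood' in nm else '')
# handle centre, light wood on top
m=comp(d,5,25,60,(285,195,335,245)); M=cv2.moments(m,True); print('handle',M['m10']/M['m00'],M['m01']/M['m00'],M['m00'],'pred',w2pix(d,[.5059,.0283,.178]),'pix->w',pix2w(d,[[M['m10']/M['m00'],M['m01']/M['m00']]],.178))
m=comp(t0,5,25,60,(165,205,215,250)); M=cv2.moments(m,True); print('handle0',M['m10']/M['m00'],M['m01']/M['m00'],M['m00'],'pix->w',pix2w(t0,[[M['m10']/M['m00'],M['m01']/M['m00']]],.108))
E
```

```text
hood now 80 [308.53 220.89  59.38  23.73  52.35] pred [308.96 220.89] face (array([ 0.67,  1.38, -0.23]), np.float64(3981.0)) full (array([ 1.1 ,  1.14, -0.37]), np.float64(4519.0))
hood now 140 [308.48 220.97  56.86  22.01  52.31] pred [308.96 220.89] face (array([-0.7 ,  1.54,  1.14]), np.float64(8328.0)) full (array([ 0.7 ,  2.2 , -1.54]), np.float64(8931.0))
hood start 80 [188.82 226.66  54.4   22.9   35.54] pred [189.  226.7] face (array([ 0.15,  0.63, -0.19]), np.float64(3592.0)) full (array([-0.68,  2.55,  1.71]), np.float64(7718.0))
hood start 140 [184.38 231.55  48.28  16.71  21.8 ] pred [189.  226.7] face (array([-0.76,  4.49, -1.41]), np.float64(16522.0)) full (array([-10.41,   1.55,  15.87]), np.float64(19269.0))
caddy start 80 [309.45 223.69  55.54  22.56  52.43] pred [309.6  223.94] face (array([ 0.91,  0.49, -0.41]), np.float64(2714.0)) full 
caddy start 140 [309.43 223.9   54.26  21.4   52.43] pred [309.6  223.94] face (array([ 0.49,  0.58, -0.89]), np.float64(4358.0)) full 
handle 308.1989247311828 219.49462365591398 186.0 pred [[308.75309834 219.93311009]] pix->w [[0.50695156 0.02959542 0.178     ]]
handle0 186.40588235294118 226.07647058823528 170.0 pix->w [[0.50041619 0.33804695 0.108     ]]
```

```bash
python3 - <<'E'
from h import *
d=cam('top'); a=np.load('top0.npy',allow_pickle=True).item()['frame']
for n,(x,y) in dict(bottle_brown=(242,214),cup=(254,175),pitcher=(325,152),spoon=(315,275),jar=(391,250),green=(398,211),canister=(459,224)).items():
    t=a[y-16:y+16,x-16:x+16]; w=d['frame'][y-28:y+28,x-28:x+28]
    r=cv2.matchTemplate(w,t,cv2.TM_CCOEFF_NORMED); _,v,_,l=cv2.minMaxLoc(r); print(n,'shift px',(l[0]-12,l[1]-12),round(v,3))
sign_off()
E
```

```text
bottle_brown shift px (0, 0) 1.0
cup shift px (0, 0) 1.0
pitcher shift px (0, 0) 1.0
spoon shift px (0, 0) 0.999
jar shift px (0, 0) 1.0
green shift px (0, 0) 1.0
canister shift px (0, 0) 1.0
the job is handed in; nothing more can be done
```

I packed the coffee samples and handed the job in. tube_medium stands in slot 2, tube_light in slot 1, tube_dark stayed in slot 0, and the blue hood is on the caddy rim. Sim time was about 27 of 72 s.

**What the last checks showed**
- **Tubes:** pictures after each release, and one with the hood hovering, showed all three upright in their slots. The hood now hides them, so I did not see them again after it came down.
- **Hood seating:** I lowered it to light contact (+4.9 N, from −2.5 N hanging) and then released it.
- **Hood position:** top-view fits made the same way for hood and caddy put the hood within about 1 mm and 0.2°. The side view gave about 0.5 mm and 0.35°.
- **Bystanders:** template matching against the first top picture showed zero pixel shift for the brown and green bottles, cup, pitcher, spoon, jar and canister.
- **Arm:** clear of everything at hand-in.

**What disagreed or failed**
- The side camera has a steady offset of about 2–3 mm against the top camera and the robot, so I used only relative positions from it.
- One top-view fit taken with the arm possibly in the way showed about 2 mm. After moving the arm away, the comparison dropped to about 1 mm.
- A last side-view fit could not be made, because the arm then blocked that camera.
- I viewed 12 pictures, the limit, so the later checks, including the final lowering and release, were by image code.

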